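# Lock the sherd-gluing press with its R-clip

## Robot

A 6-joint arm with a two-finger parallel gripper is mounted at the origin on the work surface. World frame = base frame: x ahead of the robot, y to its left, z up, the work surface at z = 0. Lengths are in m, angles in rad, forces in N, time in s.
With the tool pointing down it reaches from about 0.3 to 0.875 m from the base axis. Payload 6.4 kg.
Tool frame: the origin (TCP) lies midway between the tips of the shut fingers; the grasp point (between the pads) lies 19 mm behind it; z points along the fingers, y is the line along which they close (so a half turn about z gives the same grasp; the last joint's range is limited). The gripper opens to 85 mm and grips with 20 to 120 N. Pads are 22 mm wide; open, the fingers measure 114 mm over their backs; the gripper's body (76 mm by 85 mm) begins 54 mm behind the grasp point. The pads swing forward as they close: fully open they stand 13 mm farther back than shut.
Start: joints at [1, 0.181, 1.607, -0, 1.354, -0.206], TCP at [0.205, 0.537, 0.207] pointing down, gripper open.
Joint ranges: [-2.99, 2.99], [-0.89, 2.07], [0.3, 2.58], [-1.14, 4.28], [0, 2.63], [-3.12, 3.12]. Speed limits (rad/s): [2.57, 2.57, 3.01, 3.14, 3.14, 3.14].

## Interface

Orientations are given as a unit quaternion [w, x, y, z].
In Python, from bench import sensors, vision, ctrl gives the robot as it stands.
- The arm moves only by the tool carry_out, never from a script. Its argument "deltas" is text: rows parted by semicolons, each of 7 numbers parted by spaces: the shift along the tool's x, y, z in mm, then the turn, a rotation vector about the tool's x, y, z in rad, then the closure, from 0 (fully open) to 1 (shut). In form: tx ty tz ax ay az claw; .... A call has 1 to 12 rows; each row is the pose to reach, as a shift and turn from the pose commanded when the call began, along the tool's axes at that moment; what a row does not reach only later rows make up. A row lasts 1/8 s, in which the tool goes at most 62.5 mm and 10.7 degrees, less where a joint would pass 70% of its speed; a pose out of reach is approached as far as the arm can. A call with a gripper value outside its range is refused whole. The fingers move at their own pace and stop on an object; the grip force is fixed at half the most. Time passes only in rows, so rows that repeat a pose let the fingers close. It gives the time, the measured TCP pose, the force, the opening and the grip force at its end, in the units of the state.
- sensors.get_obs(): the state, without advancing time (a new reading comes with each control period).
- vision.camera(name): name is "scene" or "top" or "wrist"; returns the picture (384x512x3 uint8, blue, green, red); there is no depth.
- vision.camera_model(name): a dict with "K" (3x3 intrinsics, pixels), "extrinsics" (4x4, takes a point from world to camera coordinates); the wrist camera has in their place "hand_eye" (4x4, takes a point from camera to tool coordinates, whose origin is the TCP and whose axes are the flange's). Camera axes: x right, y down, z forward; pixel columns grow to the right and rows downward; lengths in m; the calibration is good to about 2 mm. A picture is of the moment at which its call begins: read the wrist's pose just before it. camera_model takes no time and is no camera call.
- ctrl.hand_in(): hands the job in; it is judged then, once.
The state is a dict: "time_s": time; "q": joint angles; "dq": joint speeds; "joint_efforts": joint torques, N m; "eef_pos": TCP position; "eef_rot": TCP orientation; "wrist_force": force on the tool from outside, world axes, zero at the start; "torque": the same for the moment, N m; "opening": opening from 0.0 (shut) to 1.0 (fully open); "grasp_force": force on a finger pad.
Only numpy, scipy, OpenCV 4.12 (cv2) and the standard library are available. Lean on these libraries where they do the work, as an engineer would, in place of code of your own. Each camera call takes 0.05 s, during which the arm holds its last target. There are 200 camera calls.

## Task

Lock the arm of the sherd-gluing press: push its lock pin fully home, then take the R-clip from the clear-sided stand, press its straight leg down through the pin's cross-hole until the bent leg has snapped round the pin and the red grip sits down on it, and let go. Feel your way in and do not force it: hard pushing (over 40 N) damages the parts. Leave the glue box, the marker and the loose sherd where they lie.

Things in the scene. Friction and masses are not known exactly. Their poses are not given: they have to be found in the camera images.
- press: Blue press for gluing sherds, fixed, with a steel hold-down arm. Origin on the table under the lock pin's middle; +y: the way the pin slides home; +x along the arm; z up. Base 12 mm high, x -45 to 170, y +-28 mm. Two lugs (x +-12, |y| 12 to 20 mm) carry the pin, axis 55 mm up, and end 67 mm up; the arm ends 64 mm up. Nothing on it is above 70 mm.
- pin (a joint): Sliding lock pin in the press (steel shaft 20 mm in diameter, brass head), m: 0 drawn out, 0.030 fully home, where the head meets the lug and stops hard. Starts 18 to 30 mm short of home; rubs with about 4 N. At home the shaft stands 30 mm out of the +y lug and its cross-hole's middle is 11 to 17 mm off that lug; before that the hole is partly or wholly hidden.
- pin_head (a point): Middle of the outer (-y) face of the pin's brass head, a disc 30 mm in diameter and 8 mm thick, 55 mm above the table; push it towards the press's +y. Axes as the press.
- hole (a point): Where the middle of the cross-hole should be by the drawing, on the pin's axis, 55 mm above the table, 14 mm off the lug at home; moves with the pin as it slides. The real hole was drilled up to 2.5 mm off this either way along the pin (not measured). Axes as the press (they do not show the pin's roll). The hole is 7 mm square and goes right through the 20 mm shaft.
- hole_top (a point): Top of the shaft straight above hole, 65 mm above the table. The pin starts rolled about its axis by up to 0.5 rad either way (not measured), so the hole's mouth lies up to 4.8 mm from here along the press's x, and up to 2.5 mm along y: look or feel for it. The roll is stiff (0.08 N m), but with the leg's end in the mouth, moving it sideways turns the hole upright.
- clip_seat (a point): Point of the R-clip that meets hole when the clip is home (it may stop 1 mm lower). Clip axes: z up along the straight leg to the red grip, x from the straight to the bent leg, y across the flat clip (along the pin when fitted; the bent leg may go on either side of the pin). The red grip's underside, 26 x 12 mm, is 11 mm above this point and rests on the pin when home.
- clip_tip (a point): Blunt, flat lower end of the R-clip's straight leg, a steel rod 5 mm in diameter, 30 mm below clip_seat on the clip's z axis. Same axes.
- clip_throat (a point): Narrow throat of the sprung bent leg (middle of its 5 mm rod), at x = 8.5, z = -9.5 mm from clip_seat at rest; springs out to x = 12.5 mm while riding over the pin, which takes about 7 to 15 N of downward push. Above it the leg curves out to x = 16 mm; below it flares out, ending at x = 14.5, z = -20 mm.
- clip_grip (a point): Middle of the R-clip's red plastic loop, to be grasped: 36 mm above and 6 mm in x from clip_seat, same axes. The loop is 10 mm thick in y, 28 mm wide in x, and reaches from 14 mm below to 12 mm above this point; it is 75 mm above the table in the stand, about 90 mm when home. Held across its width (x) it stays stiff; held by its flat faces it can twist under a side push. About 40 g.
- stand: Fixed stand of clear plastic cheeks on wooden ends, 100 x 43 x 50 mm, origin under its centre, with a slot 7 mm wide and 25 mm long in x, in which the clip stands upright, red grip resting on the top, x axes alike (about 5 mm of play in x, 2 mm in y). Lift the clip straight up by 45 mm or more to clear it.
- clip: The R-clip as a whole; its origin and axes are those of clip_seat.
- glue_box: Bystander: blue and yellow glue box 30 x 115 x 26 mm, origin under its centre, long in y.
- marker: Bystander: black marker with a blue cap, 114 x 14 x 13 mm, origin under its middle, long in x.
- sherd: Bystander: loose flat pottery sherd about 70 mm across and 8 mm thick, origin under its middle.
Things that resemble listed ones, but are neither listed nor needed, are in the scene too. There is more than one size of the clip; the job needs the largest.

How it is judged:
By the outcome, as a careful person would: the job done as asked, in the order asked, and still so for the second after the job is handed in, with the robot touching nothing.
It also fails if it takes over 72 s, if anything falls off the work surface, if the arm or the gripper's body presses on something with over 40 N, if the wrist force passes 120 N, or if a joint passes its speed limit or range.

## Working session

There is one attempt and no reset: what is moved stays moved. The work goes in short steps, Python scripts to look and compute and a tool call to move; the robot and the scene stay as the last step left them, time stands still between calls to the robot, and variables do not carry over. Pictures are saved under pics/ and viewed, at most 10 in all, crops included, and the job is handed in when it is done.

Besides the shell and the picture viewer there is one more tool, called after "Emit:" as a command line: name --argument value ..., lists and objects as JSON in quotes. carry_out: Moves the arm, as the interface text tells. Its arguments: {"type":"object","properties":{"deltas":{"type":"string"}},"required":["deltas"]}

```bash
mkdir -p pics; ls; python3 - <<'E'
from bench import sensors, vision, ctrl
import cv2,numpy as np
o=sensors.get_obs();print({k:np.round(v,4).tolist() for k,v in o.items()})
a=vision.camera("scene");b=vision.camera("top");c=vision.camera("wrist")
for n,i in zip(("scene","top","wrist"),(a,b,c)):
    cv2.imwrite(f"pics/{n}0.png",i);m=vision.camera_model(n);print(n,{k:np.round(v,4).tolist() for k,v in m.items()})
s=cv2.resize(np.vstack([np.hstack([a,b])]),(800,300))
cv2.imwrite("pics/both.png",s)
E
```

```text
pics
{'time_s': 0.0, 'q': [0.9997, 0.1815, 1.608, -0.0, 1.3538, -0.2063], 'dq': [0.0023, 0.0013, -0.001, 0.0, 0.0001, -0.0005], 'joint_efforts': [0.0022, -44.4874, -35.1337, -0.0, 0.009, 0.0], 'eef_pos': [0.2048, 0.5367, 0.2059], 'eef_rot': [-0.0003, 0.1814, 0.9834, -0.0008], 'wrist_force': [-0.8102, -0.6353, 0.8699], 'torque': [0.0031, -0.0305, -0.0243], 'grasp_force': 0.0, 'opening': 0.9974}
scene {'K': [[432.3254, 0.0, 255.3636], [0.0, 432.3254, 199.7008], [0.0, 0.0, 1.0]], 'extrinsics': [[-0.1718, 0.9851, -0.0066, 0.1219], [0.7986, 0.1353, -0.5864, -0.3404], [-0.5768, -0.106, -0.81, 1.2844], [0.0, 0.0, 0.0, 1.0]]}
top {'K': [[449.073, 0.0, 262.0151], [0.0, 449.073, 194.277], [0.0, 0.0, 1.0]], 'extrinsics': [[-0.0062, -0.9999, -0.0112, -0.0206], [-0.9842, 0.0081, -0.1769, 0.509], [0.177, 0.0099, -0.9842, 0.9289], [0.0, 0.0, 0.0, 1.0]]}
wrist {'K': [[272.7758, 0.0, 253.4752], [0.0, 272.7758, 192.7525], [0.0, 0.0, 1.0]], 'hand_eye': [[-0.0006, -0.9625, -0.2713, 0.0695], [1.0, -0.0007, 0.0003, -0.0002], [-0.0005, -0.2713, 0.9625, -0.167], [0.0, 0.0, 0.0, 1.0]]}
```

View pics/top0.png

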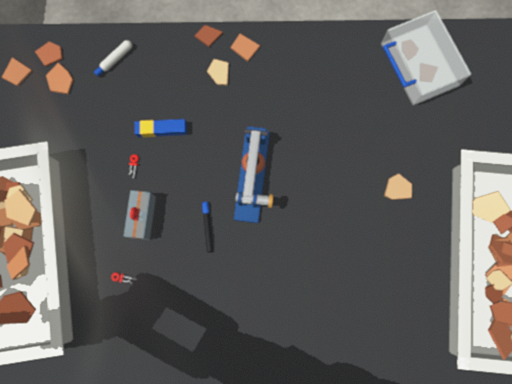

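View pics/scene0.png

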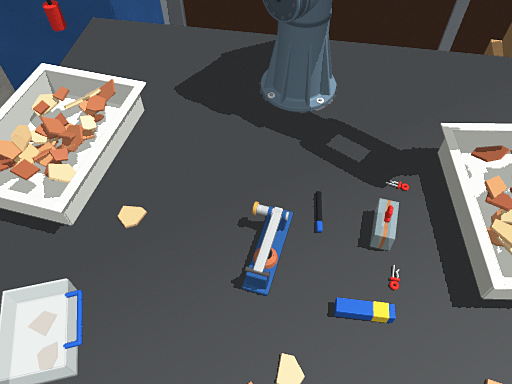

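The top view shows three red clips: the one in the stand at (135,213), and two loose ones at (133,165) and (118,278), which lie flat and look smaller. The clip in the stand is the one I want. The press pin is at about (258,200), with its brass head at (276,201). The bystanders are the glue box (160,127), the black marker (207,225) and the sherd (398,187).

```bash
cat > h.py <<'E'
import numpy as np, cv2
from bench import sensors, vision, ctrl
from scipy.spatial.transform import Rotation as R
def cam(n,obs=None):
    m=vision.camera_model(n);K=np.array(m["K"])
    if n!="wrist":
        return K,np.array(m["extrinsics"])
    T=np.eye(4);q=obs["eef_rot"];T[:3,:3]=R.from_quat([q[1],q[2],q[3],q[0]]).as_matrix();T[:3,3]=obs["eef_pos"]
    return K,np.linalg.inv(T@np.array(m["hand_eye"]))
def ray(c,uv):
    K,E=c;d=E[:3,:3].T@np.linalg.solve(K,[uv[0],uv[1],1.]);return -E[:3,:3].T@E[:3,3],d
def onz(c,uv,z):
    o,d=ray(c,uv);return o+d*(z-o[2])/d[2]
def tri(c1,u1,c2,u2):
    o1,d1=ray(c1,u1);o2,d2=ray(c2,u2)
    s=np.linalg.lstsq(np.c_[d1,-d2],o2-o1,rcond=None)[0]
    a,b=o1+s[0]*d1,o2+s[1]*d2;return (a+b)/2,np.linalg.norm(a-b)
def proj(c,p):
    K,E=c;x=K@(E[:3,:3]@p+E[:3,3]);return x[:2]/x[2]
def crop(img,u,v,w,h,s):
    return cv2.resize(img[v:v+h,u:u+w],None,fx=s,fy=s,interpolation=cv2.INTER_CUBIC)
def obs():
    o=sensors.get_obs();print("t",o["time_s"],"p",np.round(o["eef_pos"],4),"F",np.round(o["wrist_force"],1));return o
E
python3 - <<'E'
from h import *
t=cv2.imread("pics/top0.png");s=cv2.imread("pics/scene0.png")
cv2.imwrite("pics/c1.png",np.vstack([np.hstack([crop(t,225,120,70,110,5)[:, :],crop(t,110,140,70,110,5)]) ]))
A=crop(s,240,195,70,110,5);B=crop(s,355,170,70,110,5)
cv2.imwrite("pics/c2.png",np.hstack([A,B]))
for n,im in(("top",t),("scene",s)):
    h=cv2.cvtColor(im,cv2.COLOR_BGR2HSV)
    m=(((h[...,0]<6)|(h[...,0]>174))&(h[...,1]>180)&(h[...,2]>100)).astype(np.uint8)
    k,_,st,ce=cv2.connectedComponentsWithStats(m)
    print(n,[(st[i].tolist(),ce[i].round(1).tolist()) for i in range(1,k) if st[i,4]>15])
E
```

```text
top [([130, 155, 9, 10, 62], [133.8, 159.4]), ([131, 208, 4, 10, 29], [132.5, 212.6]), ([112, 273, 6, 8, 16], [114.7, 276.6])]
scene [([43, 1, 24, 30, 419], [54.7, 15.6]), ([398, 181, 11, 10, 56], [402.8, 186.0]), ([384, 206, 9, 16, 85], [388.2, 213.7]), ([390, 277, 10, 13, 88], [394.0, 282.9])]
```

View pics/c1.png

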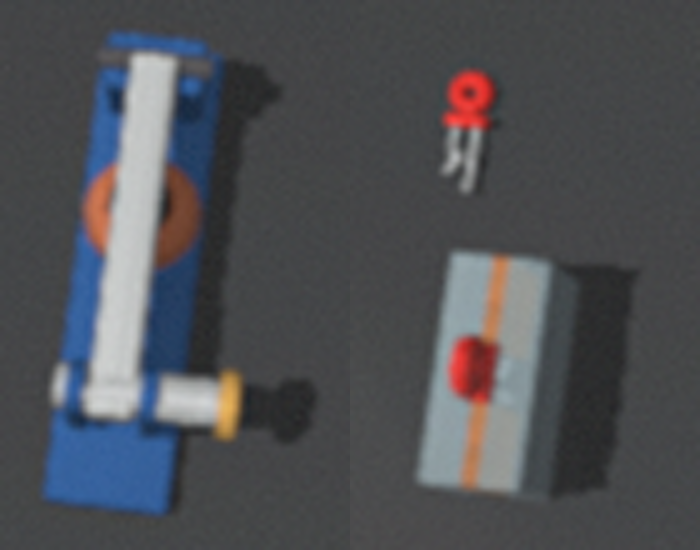

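View pics/c2.png

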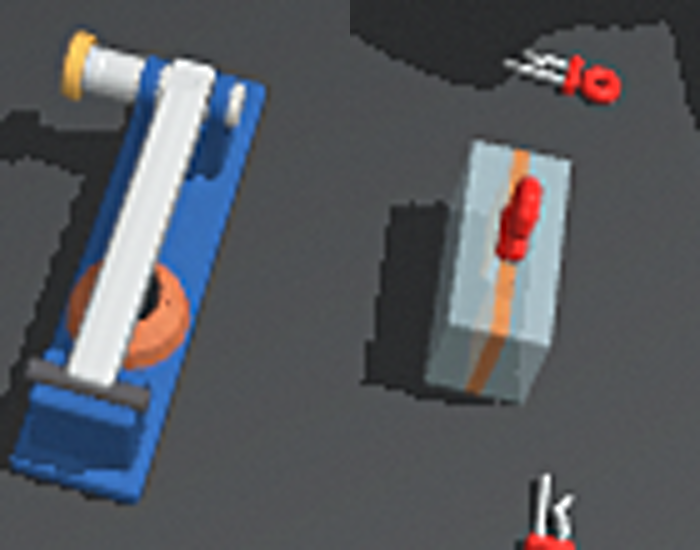

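```bash
python3 - <<'E'
from h import *
T,S=cam("top"),cam("scene")
f=lambda X,Y,ou,ov:(X/5+ou,Y/5+ov)
b=[onz(T,f(x,y,225,120),.012)[:2] for x,y in((110,35),(215,42),(170,512),(45,498))]
b=np.array(b);print("base",b.round(4).tolist(),"len",np.linalg.norm(b[0]-b[3]),np.linalg.norm(b[1]-b[2]),"w",np.linalg.norm(b[0]-b[1]))
d=(b[0]+b[1]-b[2]-b[3]);yaw=np.arctan2(d[1],d[0]);print("yaw",yaw)
c=b.mean(0);R2=np.array([[np.cos(yaw),-np.sin(yaw)],[np.sin(yaw),np.cos(yaw)]])
O=c-R2@[.0625,0];print("press O",O)
print("head",onz(T,f(241,405,225,120),.055), "tip",onz(T,f(53,385,225,120),.055))
for n,p in(("head",[0,-.058]),("tiphome",[0,.05])):print(n,O+R2@p)
b=np.array([onz(T,f(x-350,y,110,140),.05)[:2] for x,y in((453,250),(550,258),(518,497),(418,485))])
d=(b[0]+b[1]-b[2]-b[3]);print("stand",b.mean(0),np.arctan2(d[1],d[0]),np.linalg.norm(d)/2,np.linalg.norm(b[0]-b[1]))
b=np.array([onz(S,f(x-350,y,355,170),.05)[:2] for x,y in((472,142),(570,160),(550,345),(450,325))])
d=(b[2]+b[3]-b[0]-b[1]);print("stand S",b.mean(0),np.arctan2(d[1],d[0]),np.linalg.norm(d)/2,np.linalg.norm(b[0]-b[1]))
print("clip",tri(T,(110+(472-350)/5,140+370/5),S,(388.2,213.7)))
b=np.array([onz(S,f(x,y,240,195),.012)[:2] for x,y in((265,85),(140,497),(12,460))]);print(b)
E
```

```text
base [[0.6728, 0.0097], [0.669, -0.0387], [0.4514, -0.0169], [0.4581, 0.0387]] len 0.21665833739679588 0.21862357637215415 w 0.04857596585077026
yaw -0.11700928037064662
press O [0.50074383 0.00549902]
head [ 0.49223532 -0.0482514   0.055     ] tip [0.50158172 0.03233752 0.055     ]
head [ 0.49397276 -0.05210439]
tiphome [0.50658095 0.05515713]
stand [0.46650414 0.24453578] -0.09723541925141106 0.10303517058720468 0.04252089667905671
stand S [0.47060817 0.25131169] -0.09455071919335722 0.09976452261591066 0.04344815339632444
clip (array([0.46582947, 0.24940645, 0.05927289]), np.float64(0.003948768830491162))
[[ 0.46301099  0.04572743]
 [ 0.6740202   0.02013096]
 [ 0.66685461 -0.03454239]]
```

```bash
cat >> h.py <<'E'
def go(p,yaw):
    """shift in mm along tool axes to world p, turn so that tool y is at world yaw, tool down"""
    o=obs();q=o["eef_rot"];r=R.from_quat([q[1],q[2],q[3],q[0]]);s=r.inv().apply(np.array(p)-o["eef_pos"])*1000
    y=np.array([np.cos(yaw),np.sin(yaw),0]);z=np.array([0,0,-1.])
    t=r.inv()*R.from_matrix(np.c_[np.cross(y,z),y,z])
    print("shift",s.round(1),"turn",t.as_rotvec().round(3))
E
python3 -c "
from h import *
go([.488,-.095,.16],np.pi/2-.107)"
```

```text
t 0.15 p [0.2049 0.5368 0.2061] F [-0.  -0.2  0.2]
shift [-489.9 -489.1   46.6] turn [-0.001 -0.    -0.258]
```

Emit:
carry_out --deltas "-40 -40 4 0 0 -0.12 1; -80 -80 8 0 0 -0.258 1; -122 -122 12 0 0 -0.258 1; -165 -165 16 0 0 -0.258 1; -207 -207 20 0 0 -0.258 1; -250 -250 24 0 0 -0.258 1; -292 -292 28 0 0 -0.258 1; -335 -335 32 0 0 -0.258 1; -377 -377 36 0 0 -0.258 1; -420 -420 40 0 0 -0.258 1; -460 -460 44 0 0 -0.258 1; -490 -489 47 0 0 -0.258 1"

```text
time_s: 1.65
eef_pos: [0.4888, -0.0968, 0.1594]
eef_rot: [-0.0, 0.054, 0.999, 0.0]
wrist_force: [-0.4, -0.7, 0.2]
opening: -0.002
grasp_force: 0.0
```

```bash
python3 - <<'E'
from h import *
o=obs();np.save("o1.npy",o,allow_pickle=True)
w=vision.camera("wrist");cv2.imwrite("pics/w1.png",w)
C=cam("wrist",o)
for p in([.494,-.0495,.055],[.5025,.0075,.064]):print(proj(C,np.array(p)))
E
```

```text
t 1.65 p [ 0.4888 -0.0968  0.1594] F [-0.4 -0.7  0.2]
[299.74788004 186.16978633]
[358.84520714 190.58064796]
```

View pics/w1.png

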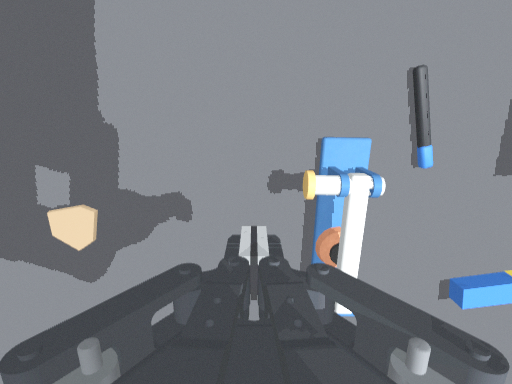

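The wrist view shows the brass head with its outer face at about (304,185). The shaft tip is at (384,185), and the pin is level in the picture, so it lines up with the tool's y axis.

```bash
python3 - <<'E'
from h import *
o=np.load("o1.npy",allow_pickle=True).item();C=cam("wrist",o);w=cv2.imread("pics/w1.png")
for n,p,z in(("face",(304,185),.055),("tip",(383,185),.055),("c1",(322,138),.012),("c2",(368,139),.012)):print(n,onz(C,p,z).round(4))
h=cv2.cvtColor(w,cv2.COLOR_BGR2HSV);m=((abs(h[...,0].astype(int)-20)<8)&(h[...,1]>140)&(h[...,2]>100)).astype(np.uint8);m[:,:290]=0;m[:,330:]=0
ys,xs=np.nonzero(m[160:215]);print("brass",xs.min(),xs.max(),ys.min()+160,ys.max()+160)
go([.4945,-.090,.047],np.pi/2-.107)
E
```

```text
face [ 0.4932 -0.0451  0.055 ]
tip [0.5021 0.0355 0.055 ]
c1 [ 0.4522 -0.0146  0.012 ]
c2 [0.459  0.0373 0.012 ]Traceback (most recent call last):
  File "<stdin>", line 5, in <module>
    return umr_minimum(a, axis, None, out, keepdims, initial, where)
ValueError: zero-size array to reduction operation minimum which has no identity
```

Emit:
carry_out --deltas "0 0 55 0 0 0 1; 0 0 112 0 0 0 1; 0 10 112 0 0 0 1; 0 20 112 0 0 0 1; 0 30 112 0 0 0 1; 0 36 112 0 0 0 1; 0 40 112 0 0 0 1; 0 44 112 0 0 0 1; 0 47 112 0 0 0 1; 0 50 112 0 0 0 1"

```text
time_s: 2.95
eef_pos: [0.4937, -0.0447, 0.0477]
eef_rot: [-0.0, 0.053, 0.999, -0.0]
wrist_force: [-0.4, -0.4, 1.2]
opening: -0.003
grasp_force: 0.0
```

Emit:
carry_out --deltas "0 2 0 0 0 0 1; 0 4 0 0 0 0 1; 0 6 0 0 0 0 1"

```text
time_s: 3.32
eef_pos: [0.4944, -0.0387, 0.0477]
eef_rot: [-0.0, 0.053, 0.999, 0.0]
wrist_force: [-0.5, 0.2, 0.2]
opening: -0.003
grasp_force: 0.0
```

```bash
python3 - <<'E'
from h import *
o=obs();w=vision.camera("wrist");cv2.imwrite("pics/w2.png",np.hstack([crop(w,215,130,200,140,4)]))
E
```

```text
t 3.325 p [ 0.4944 -0.0387  0.0477] F [-0.5  0.2  0.2]
```

View pics/w2.png

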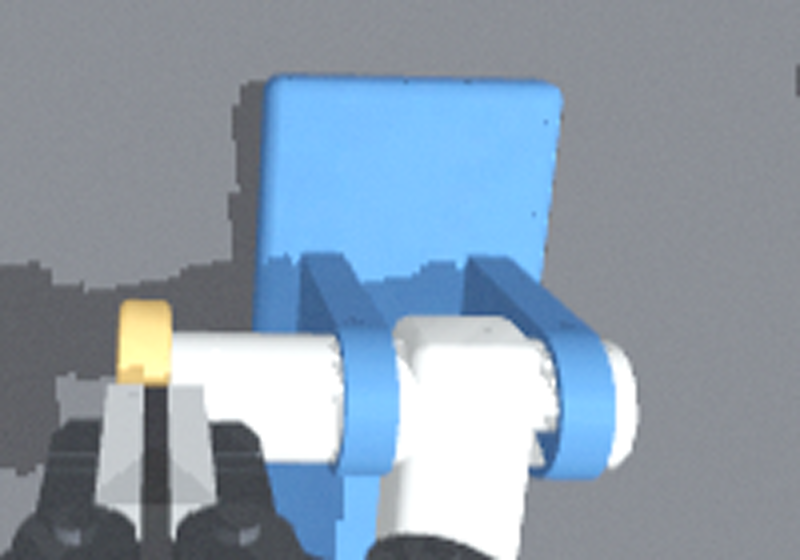

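The close view shows the fingers overlapping the head, whose face is still at y ≈ -0.044, with no contact. So they are passing over it and the real tips ride higher than I assumed. I'll back off, go about 20 mm lower, which still clears the base, and push again.

Emit:
carry_out --deltas "0 -20 0 0 0 0 1; 0 -38 0 0 0 0 1; 0 -38 20 0 0 0 1; 0 -38 20 0 0 0 1; 0 -30 20 0 0 0 1; 0 -25 20 0 0 0 1; 0 -20 20 0 0 0 1; 0 -15 20 0 0 0 1; 0 -12 20 0 0 0 1"

```text
time_s: 4.5
eef_pos: [0.4936, -0.0509, 0.0282]
eef_rot: [0.001, 0.053, 0.999, -0.0]
wrist_force: [-1.7, -4.2, 2.0]
opening: 0.002
grasp_force: 2.1
```

```bash
python3 - <<'E'
from h import *
o=obs();w=vision.camera("wrist");cv2.imwrite("pics/w3.png",np.hstack([crop(w,215,130,200,140,4)]))
E
```

```text
t 4.5 p [ 0.4936 -0.0509  0.0282] F [-1.7 -4.2  2. ]
```

View pics/w3.png

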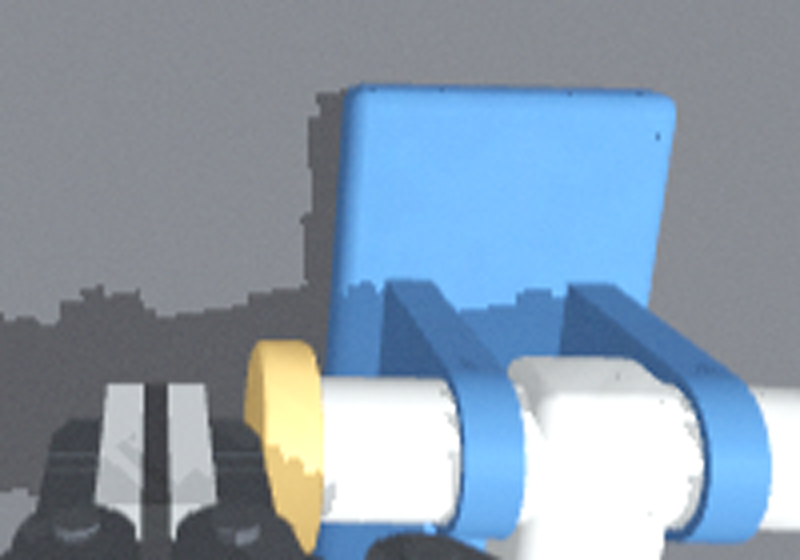

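Contact now, at 4 N, and the pin is sliding with about 17–19 mm to go.

Emit:
carry_out --deltas "0 3 0 0 0 0 1; 0 6 0 0 0 0 1; 0 9 0 0 0 0 1; 0 12 0 0 0 0 1; 0 14 0 0 0 0 1"

```text
time_s: 5.18
eef_pos: [0.495, -0.0367, 0.0279]
eef_rot: [0.0, 0.053, 0.999, -0.0]
wrist_force: [2.2, -4.8, 2.4]
opening: -0.001
grasp_force: 2.1
```

Emit:
carry_out --deltas "0 1 0 0 0 0 1; 0 2 0 0 0 0 1; 0 2.5 0 0 0 0 1"

```text
time_s: 5.55
eef_pos: [0.495, -0.0343, 0.0278]
eef_rot: [0.0, 0.053, 0.999, -0.0]
wrist_force: [2.9, -4.4, 2.6]
opening: -0.0
grasp_force: 2.1
```

```bash
python3 - <<'E'
from h import *
o=obs();w=vision.camera("wrist");h=cv2.cvtColor(w,cv2.COLOR_BGR2HSV)
for v in(225,232,240,248):
    print(v,[(u,*h[v,u].tolist()) for u in range(272,332,3)])
E
```

```text
t 5.55 p [ 0.495  -0.0343  0.0278] F [ 2.9 -4.4  2.6]
225 [(272, 120, 17, 103), (275, 106, 143, 162), (278, 20, 120, 176), (281, 22, 103, 255), (284, 24, 97, 255), (287, 24, 96, 255), (290, 24, 97, 255), (293, 23, 98, 255), (296, 108, 146, 143), (299, 106, 142, 191), (302, 105, 150, 191), (305, 105, 145, 192), (308, 106, 144, 191), (311, 106, 144, 189), (314, 96, 7, 174), (317, 100, 8, 181), (320, 94, 9, 196), (323, 96, 6, 207), (326, 102, 6, 208), (329, 102, 6, 212)]
232 [(272, 105, 20, 100), (275, 106, 139, 165), (278, 20, 118, 179), (281, 21, 108, 238), (284, 28, 82, 255), (287, 29, 80, 255), (290, 29, 82, 255), (293, 29, 80, 255), (296, 90, 3, 255), (299, 105, 141, 230), (302, 105, 139, 231), (305, 105, 141, 231), (308, 105, 141, 231), (311, 105, 141, 232), (314, 95, 7, 207), (317, 99, 10, 177), (320, 95, 6, 241), (323, 0, 0, 255), (326, 0, 0, 255), (329, 0, 0, 255)]
240 [(272, 106, 34, 82), (275, 110, 19, 80), (278, 100, 31, 73), (281, 21, 112, 227), (284, 30, 68, 255), (287, 30, 70, 255), (290, 30, 69, 255), (293, 30, 67, 255), (296, 30, 2, 255), (299, 105, 141, 232), (302, 104, 135, 253), (305, 104, 137, 252), (308, 104, 135, 252), (311, 104, 135, 253), (314, 104, 64, 255), (317, 0, 0, 255), (320, 99, 7, 253), (323, 0, 0, 255), (326, 0, 0, 255), (329, 0, 0, 255)]
248 [(272, 113, 30, 76), (275, 109, 27, 76), (278, 109, 36, 78), (281, 15, 46, 100), (284, 21, 110, 236), (287, 21, 111, 237), (290, 23, 98, 255), (293, 30, 65, 255), (296, 30, 1, 255), (299, 105, 138, 240), (302, 104, 128, 255), (305, 103, 132, 255), (308, 103, 130, 255), (311, 103, 130, 255), (314, 101, 63, 255), (317, 0, 0, 255), (320, 0, 0, 255), (323, 0, 0, 255), (326, 0, 0, 255), (329, 0, 0, 255)]
```

The gap left is about 3 px, roughly 1.5 mm.

Emit:
carry_out --deltas "0 0.7 0 0 0 0 1; 0 1.4 0 0 0 0 1; 0 1.4 0 0 0 0 1"

```text
time_s: 5.98
eef_pos: [0.495, -0.0328, 0.0277]
eef_rot: [-0.0, 0.053, 0.999, 0.0]
wrist_force: [2.3, -4.3, 1.4]
opening: -0.004
grasp_force: 1.9
```

Emit:
carry_out --deltas "0 0.5 0 0 0 0 1; 0 0.8 0 0 0 0 1; 0 0.8 0 0 0 0 1"

```text
time_s: 6.35
eef_pos: [0.4951, -0.0324, 0.0278]
eef_rot: [-0.0, 0.053, 0.999, -0.0]
wrist_force: [2.1, -5.9, 1.8]
opening: 0.006
grasp_force: 2.7
```

Emit:
carry_out --deltas "0 0.5 0 0 0 0 1; 0 1 0 0 0 0 1; 0 1 0 0 0 0 1"

```text
time_s: 6.72
eef_pos: [0.4951, -0.0323, 0.0278]
eef_rot: [-0.0, 0.053, 0.999, -0.001]
wrist_force: [1.4, -9.5, 1.1]
opening: 0.002
grasp_force: 4.8
```

The pin has hit its stop: the force rose to 9.5 N with no motion. I'll back off, rise, turn and look at the hole from the +y side.

Emit:
carry_out --deltas "0 -8 0 0 0 0 1; 0 -15 -30 0 0 0.1 1; 0 -10 -80 0 0 0.25 1; 0 10 -95 0 0 0.43 1; 0 30 -90 0 0 0.6 1; 0 50 -80 0 0 0.78 0.8; 0 60 -75 0 0 0.96 0.5; 0 67 -72 0 0 1.14 0.3; 0 67 -72 0 0 1.32 0; 0 67 -72 0 0 1.5 0; 0 67 -72 0 0 1.571 0; 0 67 -72 0 0 1.571 0"

```text
time_s: 8.22
eef_pos: [0.501, 0.0361, 0.0989]
eef_rot: [-0.001, 0.744, 0.669, -0.001]
wrist_force: [-0.7, 0.8, 0.2]
opening: 0.996
grasp_force: 0.0
```

```bash
python3 - <<'E'
from h import *
o=obs();np.save("o2.npy",o,allow_pickle=True);w=vision.camera("wrist");cv2.imwrite("pics/w4.png",w)
C=cam("wrist",o);u=proj(C,np.array([.503,.042,.065]));print(u,o["eef_rot"],o["q"])
u=u.astype(int)
cv2.imwrite("pics/w4c.png",crop(w,u[0]-65,u[1]-45,130,95,6))
E
```

```text
t 8.225 p [0.501  0.0361 0.0989] F [-0.7  0.8  0.2]
[256.49453131 200.48620235] [-1.43800282e-03  7.43589892e-01  6.68634122e-01 -6.44286105e-04] [-1.65294674e-01  1.50492448e-01  1.87870243e+00  8.74620774e-04
  1.11544995e+00 -5.96272159e-02]
```

View pics/w4c.png

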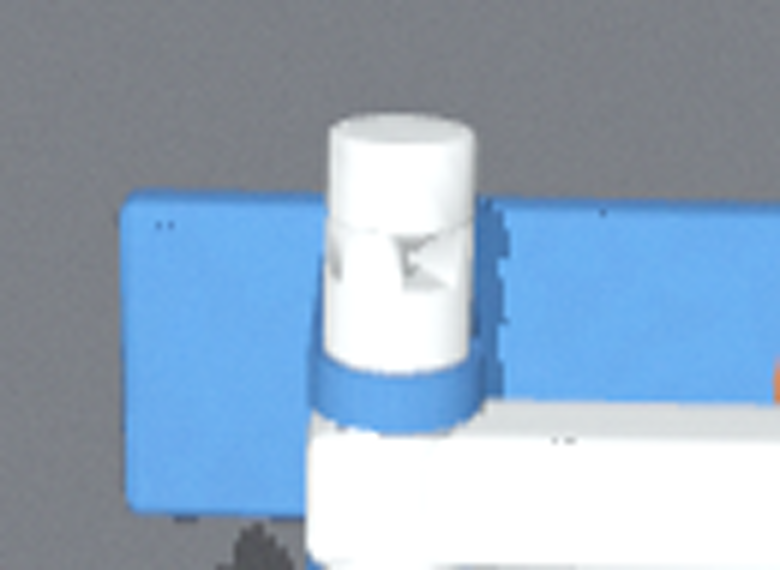

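The crop shows the shaft centred at column 399 of the crop. The hole's mouth is at about (430,262), so it is rolled about 0.45 rad towards the press's +x.

```bash
python3 - <<'E'
from h import *
o=np.load("o2.npy",allow_pickle=True).item();C=cam("wrist",o)
f=lambda x,y:(191+(x+.5)/6-.5,155+(y+.5)/6-.5)
print("mouth",onz(C,f(430,262),.064).round(4),"axis at hole",onz(C,f(399,262),.065).round(4),"axis near tip",onz(C,f(402,135),.065).round(4),"lug",onz(C,f(397,370),.065).round(4))
go([.468,.248,.125],-.096)
E
```

```text
mouth [0.5076 0.043  0.064 ] axis at hole [0.5036 0.0437 0.065 ] axis near tip [0.5057 0.0603 0.065 ] lug [0.5019 0.0291 0.065 ]
t 8.275 p [0.5013 0.036  0.0991] F [-0.9 -0.2  0.6]
shift [207.3 -55.4 -25.6] turn [-0.002 -0.001 -0.009]
```

Emit:
carry_out --deltas "20 -5 -45 0 0 0 0; 70 -20 -50 0 0 0 0; 130 -35 -50 0 0 0 0; 190 -50 -40 0 0 0 0; 207 -55 -26 0 0 -0.009 0; 207 -55 -26 0 0 -0.009 0; 207 -55 -26 0 0 -0.009 0"

```text
time_s: 9.15
eef_pos: [0.4699, 0.246, 0.1256]
eef_rot: [0.0, 0.741, 0.671, -0.0]
wrist_force: [0.2, -0.2, -0.6]
opening: 0.999
grasp_force: 0.0
```

```bash
python3 - <<'E'
from h import *
o=obs();np.save("o3.npy",o,allow_pickle=True);w=vision.camera("wrist");cv2.imwrite("pics/w5.png",w)
cv2.imwrite("pics/w5c.png",crop(w,155,120,200,150,4))
h=cv2.cvtColor(w,cv2.COLOR_BGR2HSV);m=(((h[...,0]<6)|(h[...,0]>174))&(h[...,1]>150)&(h[...,2]>80)).astype(np.uint8)
k,_,st,ce=cv2.connectedComponentsWithStats(m);print([(st[i].tolist(),ce[i].round(1).tolist()) for i in range(1,k) if st[i,4]>40])
C=cam("wrist",o);print(proj(C,np.array([.468,.248,.075])))
E
```

```text
t 9.15 p [0.4699 0.246  0.1256] F [ 0.2 -0.2 -0.6]
[([113, 134, 18, 26, 124], [124.8, 148.2]), ([361, 137, 27, 18, 149], [371.8, 147.2]), ([115, 138, 9, 9, 46], [118.3, 141.4]), ([374, 139, 11, 11, 55], [379.6, 144.0]), ([234, 188, 33, 21, 426], [250.3, 197.8])]
[251.94342959 199.35610805]
```

View pics/w5c.png

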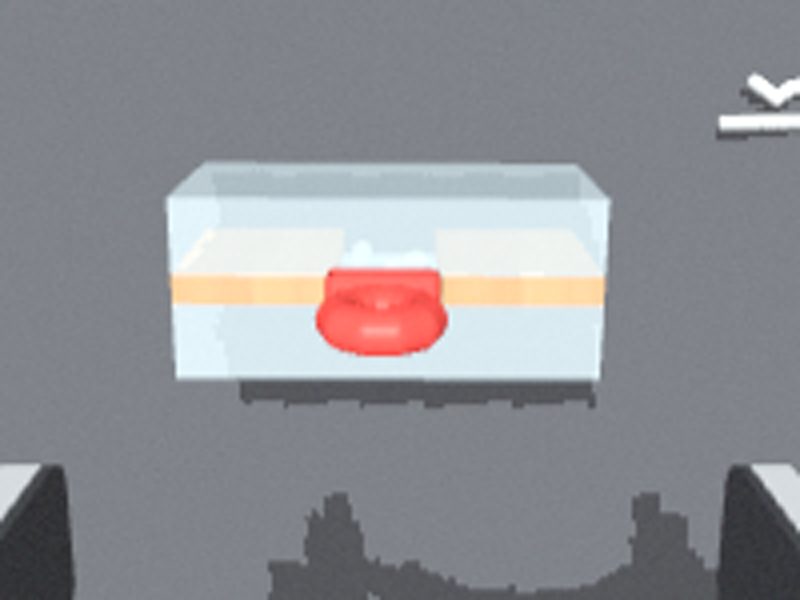

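The red grip is centred at about (250.3,199) and lines up with the tool. The fingertips look 20 mm or more behind the nominal TCP, as the pin push suggested, so I'll feel my way down.

```bash
python3 - <<'E'
from h import *
o=np.load("o3.npy",allow_pickle=True).item();C=cam("wrist",o)
g=onz(C,(250.3,199.2),.077);print(g)
go([g[0],g[1],.056],-.096)
E
```

```text
[0.46673403 0.24888057 0.077     ]
t 9.2 p [0.4703 0.2459 0.126 ] F [-0.4 -0.1  0.4]
shift [ 2.6 -3.9 70. ] turn [ 0.     0.    -0.003]
```

Emit:
carry_out --deltas "2.6 -3.5 30 0 0 0 0.45; 2.6 -3.5 60 0 0 0 0.45; 2.6 -3.5 70 0 0 0 0.45; 2.6 -3.5 70 0 0 0 0.45"

```text
time_s: 9.7
eef_pos: [0.4668, 0.2493, 0.0558]
eef_rot: [-0.0, 0.741, 0.671, -0.0]
wrist_force: [-0.1, -0.4, 0.1]
opening: 0.548
grasp_force: 0.0
```

```bash
python3 - <<'E'
from h import *
o=obs();print(o["opening"]);w=vision.camera("wrist");cv2.imwrite("pics/w6.png",crop(w,155,130,200,150,4))
E
```

```text
t 9.7 p [0.4668 0.2493 0.0558] F [-0.1 -0.4  0.1]
0.5477748722126146
```

View pics/w6.png

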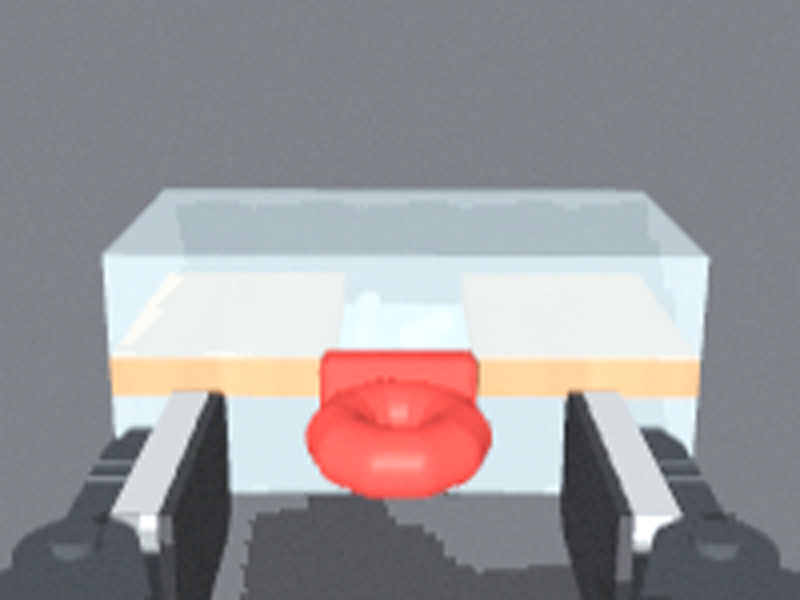

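In this view the loop is centred between the pads and the tips are at z ≈ 0.087, so they need to go about 22 mm lower. I have now viewed 10 pictures, so from here I only measure numerically.

Emit:
carry_out --deltas "0 0.8 8 0 0 0 0.45; 0 0.8 14 0 0 0 0.45; 0 0.8 18 0 0 0 0.45; 0 0.8 18 0 0 0 0.45"

```text
time_s: 10.25
eef_pos: [0.4669, 0.25, 0.0374]
eef_rot: [-0.0, 0.741, 0.672, -0.0]
wrist_force: [-0.5, -0.2, 0.2]
opening: 0.548
grasp_force: 0.0
```

Emit:
carry_out --deltas "0 0 2 0 0 0 0.45; 0 0 4 0 0 0 0.5; 0 0 4 0 0 0 0.6; 0 0 4 0 0 0 1; 0 0 4 0 0 0 1; 0 0 4 0 0 0 1; 0 0 4 0 0 0 1; 0 0 4 0 0 0 1"

```text
time_s: 11.25
eef_pos: [0.4676, 0.2501, 0.034]
eef_rot: [0.0, 0.741, 0.672, 0.0]
wrist_force: [0.9, -0.1, 2.0]
opening: 0.317
grasp_force: 59.0
```

Emit:
carry_out --deltas "0 0 -15 0 0 0 1; 0 0 -30 0 0 0 1; 0 0 -50 0 0 0 1; 0 0 -80 0 0 0 1; -35 -5 -90 0 0 0 1; -75 -5 -90 0 0 0 1; -75 -5 -90 0 0 0 1; -75 -5 -90 0 0 0 1"

```text
time_s: 12.25
eef_pos: [0.4555, 0.1761, 0.1247]
eef_rot: [0.0, 0.741, 0.671, 0.001]
wrist_force: [-0.2, 0.0, -0.2]
opening: 0.316
grasp_force: 59.0
```

```bash
python3 - <<'E'
from h import *
o=obs();print(o["opening"],o["grasp_force"]);np.save("o4.npy",o,allow_pickle=True)
w=vision.camera("wrist");cv2.imwrite("pics/w7.png",w)
t=vision.camera("top");s=vision.camera("scene");cv2.imwrite("pics/t7.png",t);cv2.imwrite("pics/s7.png",s)
h=cv2.cvtColor(w,cv2.COLOR_BGR2HSV)
red=((h[...,0]<6)|(h[...,0]>174))&(h[...,1]>120)
wh=(h[...,1]<60)&(h[...,2]>150)
for v in range(196,236,2):
    print(v,"".join("R" if red[v,u] else "W" if wh[v,u] else "." for u in range(215,295)))
E
```

```text
t 12.25 p [0.4555 0.1761 0.1247] F [-0.2  0.  -0.2]
0.3158375774299967 59.010295271873474
196 ................................................................................
198 ................................................................................
200 ................................................................................
202 ................................................................................
204 ................................................................................
206 ................................................................................
208 ................................................................................
210 ................................................................................
212 ..............................WW................................................
214 ............................WWWWWW..............................................
216 ...........................WWWWWWW..............................................
218 ...........................WWWWWWW...............WWWW...........................
220 ...........................WWWWWWW...........WWWWWWWWW..........................
222 ...........................WWWWWWW.......WWWWWWWWWWWWW..........................
224 ..........................WWWWWWWW.....WWWWWWWWWWWWWWW..........................
226 ..WWWWWWWWW...............WWWWWWWW.....WWWWWWWWWWWW...............WWWWWWWWWW....
228 .WWWWWWWWWW...............WWWWWWWW.....WWWWWWWWWWWWWW..............WWWWWWWWWW...
230 WWWWWWWWWW................WWWWWWW........WWWWWWWWWWWWW.............WWWWWWWWWWW..
232 WWWWWWWWWW........RRRRRRRRRRRRRRRRRRRRRRRRRRRRRRRRRRRRRRRRRR........WWWWWWWWWW..
234 WWWWWWWWW........RRRRRRRRRRRRRRRRRRRRRRRRRRRRRRRRRRRRRRRRRRRR.......WWWWWWWWWW..
```

The straight leg's tip is at column 245.4, row 212, on the tool's −y side with the bent leg on +y, and the clip is held upright. I'll work out the move that puts the tip over the mouth.

```bash
python3 - <<'E'
from h import *
o=np.load("o4.npy",allow_pickle=True).item();C=cam("wrist",o)
ztip=o["eef_pos"][2]-.025
p=onz(C,(245.4,211.5),ztip);q=o["eef_rot"];r=R.from_quat([q[1],q[2],q[3],q[0]])
tip=r.inv().apply(p-o["eef_pos"]);tip[0]-=.0025;print("tip in tool",tip.round(4))
m=np.array([.5076,.043,.075])
yaw=-.107;y=np.array([np.cos(yaw),np.sin(yaw),0]);z=np.array([0,0,-1.]);M=np.c_[np.cross(y,z),y,z]
tgt=m-M@tip;print(tgt);go(tgt,yaw)
E
```

```text
tip in tool [-0.0023 -0.0069  0.025 ]
[0.51466491 0.04454227 0.09999106]
t 12.4 p [0.4552 0.1766 0.124 ] F [-0.2 -0.3 -1.1]
shift [-125.7   72.    24. ] turn [ 0.   -0.    0.01]
```

Emit:
carry_out --deltas "-40 20 0 0 0 0.01 1; -80 45 0 0 0 0.01 1; -115 65 0 0 0 0.01 1; -125.7 71.5 8 0 0 0.01 1; -125.7 71.5 20 0 0 0.01 1; -125.7 71.5 24 0 0 0.01 1; -125.7 71.5 24 0 0 0.01 1; -125.7 71.5 24 0 0 0.01 1"

```text
time_s: 13.4
eef_pos: [0.5138, 0.0446, 0.1]
eef_rot: [0.0, 0.744, 0.668, 0.0]
wrist_force: [0.3, 0.5, -0.7]
opening: 0.312
grasp_force: 59.1
```

```bash
python3 - <<'E'
from h import *
o=obs();print(o["eef_rot"])
w=vision.camera("wrist");cv2.imwrite("pics/w8.png",w)
h=cv2.cvtColor(w,cv2.COLOR_BGR2HSV);g=cv2.cvtColor(w,cv2.COLOR_BGR2GRAY)
for v in range(170,234,2): print(v," ".join("%3d"%g[v,u] for u in range(222,282,2)))
C=cam("wrist",o);print(proj(C,np.array([.5076,.043,.064])),proj(C,np.array([.5036,.0437,.065])))
E
```

```text
t 13.4 p [0.5138 0.0446 0.1   ] F [ 0.3  0.5 -0.7]
[7.94721103e-05 7.43831906e-01 6.68366722e-01 1.17881194e-04]
170 132 131 130 131 130 129 128 128 130 131 129 129 129 128 131 130 130 132 128 130 131 130 129 130 132 130 128 131 130 130
172 130 131 130 128 131 130 131 131 130 129 130 129 132 129 132 131 131 129 132 130 130 131 130 131 130 130 129 132 130 129
174 128 130 131 131 130 130 130 131 129 129 129 129 128 132 132 128 131 131 130 131 131 128 130 128 132 129 130 130 131 130
176 128 131 130 129 129 129 129 133 130 131 130 128 131 130 131 129 129 130 128 128 132 129 129 131 130 131 130 131 132 130
178 128 132 130 130 129 129 131 131 131 130 131 129 129 130 129 128 128 131 128 130 129 131 128 131 131 131 130 128 132 129
180 131 129 131 128 130 128 129 129 133 130 131 130 129 130 129 130 129 130 131 128 130 131 131 129 130 131 131 130 131 131
182 130 130 126 133 130 131 132 131 128 130 130 133 131 132 128 129 130 128 131 129 131 130 130 130 131 130 129 130 128 129
184 132 133 128 131 132 129 128 131 130 129 132 127 129 133 131 131 129 130 129 130 129 130 129 130 129 128 129 131 129
[... 2336 characters left out ...]
 164 164 165 166 165 163
224 165 165 165 131 134 250 255 255 255 255 212 216 206 174 193 185 201 255 249 230 217 231 212 176 166 165 166 164 164 163
226 206 205 133  96 136 154 210 255 255 255 215 217 204 194 163 108 244 255 255 254 234 212 167 168 165 164 166 165 122 113
228 218 216  71  67 142 156 153 147 161 173 217 217 204 156 104 104 142 242 253 234 237 225 204 168 167 164 114 115  57  69
230 217 216  72  55 127 153 159 163 163 166 220 216 201 156 106 104 100 131 203 216 217 220 211 171 164 114 117 114  56  72
232 216 197  73  54 123 153 136 132 132 133 132 135 134 131 133 131 129 122 130 140 144 147 133 132 126 126 127 206  58  72
[246.84856173 209.7151118 ] [241.64242914 209.81546147]
```

```bash
python3 - <<'E'
from h import *
for f,r,c in(("w4",range(190,206),range(243,274)),("w8",range(201,222),range(229,260))):
    g=cv2.cvtColor(cv2.imread(f"pics/{f}.png"),cv2.COLOR_BGR2GRAY);print(f,"    "," ".join("%3d"%u for u in c))
    for v in r: print(v,"     "," ".join("%3d"%g[v,u] for u in c))
E
```

```text
w4      243 244 245 246 247 248 249 250 251 252 253 254 255 256 257 258 259 260 261 262 263 264 265 266 267 268 269 270 271 272 273
190       162 165 170 231 239 248 254 255 255 255 255 255 255 255 255 255 255 255 255 254 251 242 232 227 220 206 180 115 106 107 120
191       168 168 189 224 235 249 254 255 255 255 255 255 255 255 255 255 255 255 255 254 252 243 231 223 218 201 164 115 111 111 112
192       163 166 198 228 232 238 250 255 255 255 255 255 255 255 255 255 255 255 255 254 252 243 232 219 209 194 180 112 113 111 115
193       166 166 199 228 238 244 245 250 251 246 244 255 255 255 255 254 254 254 251 249 241 224 223 212 223 215 189 112 108 111 113
194       166 166 197 217 236 244 250 254 255 255 254 255 250 229 215 218 217 215 215 190 199 223 223 223 229 219 191 111 113 111 113
195       164 167 198 208 229 245 254 254 255 255 255 255 255 233 197 182 184 183 182 214 219 227 229 231 233 216 194 112 111 111 114
196       166 167 197 200 220 245 254 255 255 255 255 255 255 245 207 175 181 182 222 230 230 232 233 234 236 211 193 112 110 113 114
197       163 152 190 192 210 
[... 3421 characters left out ...]
23 207 154  90  97 114 112 111
217       147 148 235 250 254 255 255 255 255 255 255 255 255 220 212 217 217 209 202 181 186 196 232 223 205 151  92  94 114 116 114
218       136 148 236 250 254 255 255 255 255 255 255 255 255 221 215 217 217 209 200 179 186 193 203 196 188 150  88  94 114 115 114
219       125 147 235 251 254 255 255 255 255 255 255 255 255 223 215 218 216 210 197 177 193 192 189 184 180 149  92  91 117 111 115
220       118 148 236 250 254 255 255 255 255 255 255 255 255 215 216 216 216 210 197 176 194 193 189 184 179 146  91 113 116 115 117
221       120 149 235 250 254 255 255 255 255 255 255 255 255 214 216 219 216 208 197 174 194 191 190 184 179 148  88 123 115 152 204
```

Refining from these pixels: the roll is about 0.33 rad, so the mouth's centre is about 3 mm off the axis. The leg is already over it in x and needs about +0.5 mm in tool x. Lowering gently.

Emit:
carry_out --deltas "0.5 0 4 0 0 0 1; 0.5 0 8 0 0 0 1; 0.5 0 10 0 0 0 1; 0.5 0 11 0 0 0 1; 0.5 0 12 0 0 0 1; 0.5 0 12 0 0 0 1"

```text
time_s: 14.2
eef_pos: [0.5139, 0.0443, 0.0878]
eef_rot: [-0.0, 0.744, 0.668, -0.0]
wrist_force: [-0.4, -0.2, -0.0]
opening: 0.316
grasp_force: 59.1
```

Emit:
carry_out --deltas "0 0 1 0 0 0 1; 0 0 2 0 0 0 1; 0 0 3 0 0 0 1; 0 0 3 0 0 0 1"

```text
time_s: 14.7
eef_pos: [0.5138, 0.0443, 0.0846]
eef_rot: [-0.0, 0.744, 0.668, -0.0]
wrist_force: [0.1, 0.2, 0.3]
opening: 0.315
grasp_force: 59.1
```

Emit:
carry_out --deltas "0 0 1 0 0 0 1; 0 0 2 0 0 0 1; 0 0 2 0 0 0 1"

```text
time_s: 15.08
eef_pos: [0.5138, 0.0443, 0.0827]
eef_rot: [-0.0, 0.744, 0.668, -0.0]
wrist_force: [-0.8, -0.4, 0.7]
opening: 0.316
grasp_force: 59.1
```

Emit:
carry_out --deltas "0 -1 0 0 0 0 1; 0 -1.8 0 0 0 0 1; 0 -1.8 0 0 0 0 1"

```text
time_s: 15.45
eef_pos: [0.5127, 0.0444, 0.083]
eef_rot: [0.0, 0.744, 0.668, 0.0]
wrist_force: [2.1, 0.0, -2.2]
opening: 0.317
grasp_force: 59.0
```

Emit:
carry_out --deltas "0 -0.8 0 0 0 0 1; 0 -1.5 0.5 0 0 0 1; 0 -1.5 1 0 0 0 1"

```text
time_s: 15.82
eef_pos: [0.5119, 0.0445, 0.0825]
eef_rot: [0.001, 0.744, 0.668, 0.001]
wrist_force: [4.2, -0.0, 1.8]
opening: 0.316
grasp_force: 59.3
```

Emit:
carry_out --deltas "0 -0.8 0 0 0 0 1; 0 -1.5 0 0 0 0 1; 0 -1.5 0 0 0 0 1"

```text
time_s: 16.2
eef_pos: [0.5114, 0.0445, 0.0829]
eef_rot: [0.002, 0.744, 0.668, 0.002]
wrist_force: [7.5, 0.3, 0.1]
opening: 0.314
grasp_force: 59.3
```

Emit:
carry_out --deltas "0 -0.7 0 0 0 0 1; 0 -1.2 0 0 0 0 1; 0 -1.2 0.5 0 0 0 1; 0 -1.2 1 0 0 0 1"

```text
time_s: 16.7
eef_pos: [0.5111, 0.0445, 0.0825]
eef_rot: [0.002, 0.744, 0.668, 0.002]
wrist_force: [7.6, 1.0, 2.8]
opening: 0.315
grasp_force: 59.8
```

Emit:
carry_out --deltas "0 -0.5 1 0 0 0 1; 0 -0.8 2 0 0 0 1; 0 -0.8 2 0 0 0 1"

```text
time_s: 17.08
eef_pos: [0.511, 0.0443, 0.081]
eef_rot: [0.003, 0.744, 0.668, 0.003]
wrist_force: [8.3, -1.3, 4.4]
opening: 0.315
grasp_force: 59.9
```

Emit:
carry_out --deltas "0 -0.3 1 0 0 0 1; 0 -0.6 2 0 0 0 1; 0 -1 3 0 0 0 1; 0 -1 3 0 0 0 1"

```text
time_s: 17.58
eef_pos: [0.5102, 0.0444, 0.0781]
eef_rot: [0.003, 0.744, 0.668, 0.003]
wrist_force: [8.6, -0.6, 4.6]
opening: 0.315
grasp_force: 59.9
```

Emit:
carry_out --deltas "0 1 0 0 0 0 1; 0 2 1 0 0 0 1; 0 2.5 2 0 0 0 1; 0 2.5 3 0 0 0 1; 0 2.5 3 0 0 0 1"

```text
time_s: 18.2
eef_pos: [0.5108, 0.0445, 0.0745]
eef_rot: [0.002, 0.744, 0.668, 0.001]
wrist_force: [4.6, -0.7, 5.5]
opening: 0.311
grasp_force: 60.2
```

Emit:
carry_out --deltas "0 0.5 1.5 0 0 0 1; 0 1 3 0 0 0 1; 0 1 4 0 0 0 1; 0 1 4 0 0 0 1"

```text
time_s: 18.7
eef_pos: [0.5106, 0.0446, 0.0702]
eef_rot: [0.001, 0.744, 0.668, 0.001]
wrist_force: [1.9, -0.4, 7.3]
opening: 0.309
grasp_force: 60.3
```

Emit:
carry_out --deltas "0 0.3 1.5 0 0 0 1; 0 0.6 3 0 0 0 1; 0 0.6 4 0 0 0 1; 0 0.6 4 0 0 0 1"

```text
time_s: 19.2
eef_pos: [0.5107, 0.0447, 0.0657]
eef_rot: [0.0, 0.744, 0.668, 0.0]
wrist_force: [0.9, 0.9, 9.6]
opening: 0.311
grasp_force: 60.8
```

Emit:
carry_out --deltas "0 0 1.5 0 0 0 1; 0 0 3 0 0 0 1; 0 0 4 0 0 0 1; 0 0 4 0 0 0 1"

```text
time_s: 19.7
eef_pos: [0.5106, 0.0447, 0.061]
eef_rot: [0.0, 0.744, 0.668, 0.0]
wrist_force: [3.7, 0.3, 3.0]
opening: 0.313
grasp_force: 60.3
```

Emit:
carry_out --deltas "0 0 1.5 0 0 0 1; 0 0 3 0 0 0 1; 0 0 4 0 0 0 1; 0 0 4 0 0 0 1"

```text
time_s: 20.2
eef_pos: [0.5104, 0.0446, 0.0567]
eef_rot: [0.0, 0.744, 0.668, 0.0]
wrist_force: [3.6, -0.0, 2.4]
opening: 0.313
grasp_force: 59.9
```

Emit:
carry_out --deltas "0 0 1.5 0 0 0 1; 0 0 3 0 0 0 1; 0 0 4.5 0 0 0 1; 0 0 4.5 0 0 0 1"

```text
time_s: 20.7
eef_pos: [0.5104, 0.0447, 0.0522]
eef_rot: [0.0, 0.744, 0.668, 0.0]
wrist_force: [4.1, -0.6, 2.1]
opening: 0.311
grasp_force: 60.1
```

Emit:
carry_out --deltas "0 0 1 0 0 0 1; 0 0 2 0 0 0 1; 0 0 3 0 0 0 1; 0 0 3 0 0 0 1"

```text
time_s: 21.2
eef_pos: [0.5102, 0.0447, 0.0491]
eef_rot: [-0.0, 0.744, 0.668, 0.0]
wrist_force: [3.5, -0.4, 2.3]
opening: 0.316
grasp_force: 60.1
```

Still not on the stop, so I'll keep feeling downward.

Emit:
carry_out --deltas "0 0 1 0 0 0 1; 0 0 2 0 0 0 1; 0 0 2 0 0 0 1"

```text
time_s: 21.58
eef_pos: [0.5105, 0.0448, 0.0479]
eef_rot: [0.0, 0.744, 0.668, 0.0]
wrist_force: [1.8, 1.2, 9.6]
opening: 0.312
grasp_force: 60.9
```

Emit:
carry_out --deltas "0 0 0.7 0 0 0 1; 0 0 1.2 0 0 0 1; 0 0 1.2 0 0 0 1"

```text
time_s: 21.95
eef_pos: [0.5107, 0.0448, 0.0474]
eef_rot: [0.0, 0.744, 0.668, 0.0]
wrist_force: [0.7, 0.2, 14.2]
opening: 0.314
grasp_force: 61.6
```

Seated on a hard stop at 14 N. Easing off, opening and rising.

Emit:
carry_out --deltas "0 0 -2 0 0 0 1; 0 0 -2 0 0 0 0.5; 0 0 -2 0 0 0 0.3; 0 0 -2 0 0 0 0.3; 0 0 -2 0 0 0 0.3; 0 0 -20 0 0 0 0.3; 0 0 -50 0 0 0 0.3; 0 0 -75 0 0 0 0.3; 0 0 -75 0 0 0 0.3"

```text
time_s: 23.08
eef_pos: [0.5119, 0.0445, 0.1231]
eef_rot: [0.002, 0.744, 0.668, 0.001]
wrist_force: [0.3, -0.5, -0.3]
opening: 0.696
grasp_force: 0.0
```

```bash
python3 - <<'E'
from h import *
o=obs();print(o["opening"],o["grasp_force"])
w=vision.camera("wrist");cv2.imwrite("pics/w9.png",w);t=vision.camera("top");s=vision.camera("scene")
C=cam("wrist",o)
def mask(w):
    h=cv2.cvtColor(w,cv2.COLOR_BGR2HSV);return (((h[...,0]<6)|(h[...,0]>174))&(h[...,1]>120)&(h[...,2]>80)).astype(np.uint8),h
for n,i,c in(("wrist",w,C),("top",t,cam("top")),("scene",s,cam("scene"))):
    m,h=mask(i);k,_,st,ce=cv2.connectedComponentsWithStats(m)
    print(n,"expect",proj(c,np.array([.5095,.0445,.09])).round(1),[(st[j].tolist(),ce[j].round(1).tolist()) for j in range(1,k) if st[j,4]>15])
m,h=mask(w);u,v=proj(C,np.array([.5095,.0445,.07])).astype(int)
for y in range(v-40,v+26,2):
    print(y,"".join("R" if m[y,x] else "B" if 95<h[y,x,0]<125 and h[y,x,1]>110 else "Y" if 12<h[y,x,0]<30 and h[y,x,1]>70 else "W" if h[y,x,1]<60 and h[y,x,2]>165 else "." for x in range(u-40,u+41)))
E
```

```text
t 23.075 p [0.5119 0.0445 0.1231] F [ 0.3 -0.5 -0.3]
0.6963559564268407 0.0
wrist expect [251.3 208.5] [([240, 196, 37, 24, 728], [257.8, 207.3])]
top expect [228.6 190.4] []
scene expect [292.1 209.1] [([43, 1, 24, 30, 431], [54.6, 15.7]), ([397, 181, 12, 10, 72], [402.8, 186.0]), ([288, 208, 8, 15, 85], [291.5, 215.1]), ([389, 276, 11, 14, 106], [394.0, 282.8])]
160 .................................................................................
162 .................................................................................
164 .................................................................................
166 .................................................................................
168 .................................................................................
170 .................................................................................
172 .................................................................................
174 .................................................................................
176 .........................................
[... 1404 characters left out ...]
BBBBBBBBBBBB
210 BBBBBBBBBBBBBBBBBBBBBBB.WWWWWW.RRRRRRRRRRRRRRRRRRRRRRRRRRRRRRRRRRR.BBBBBBBBBBBBBB
212 BBBBBBBBBBBBBBBBBBBBBBB.WWWWWWWW.RRRRRRRRRRRRRRRRRRRRRRRRRRRRRRRRR.BBBBBBBBBBBBBB
214 BBBBBBBBBBBBBBBBBBBBBBB.WWWWWWWWW.RRRRRRRRRRRRRR.RRRRRRRRRRRRRRRRR.BBBBBBBBBBBBBB
216 BBBBBBBBBBBBBBBBBBBBBBBBBB.WWWWWWWW.RRRRRRRRRRRRRRRRRRRRRRRRRRRR..BBBBBBBBBBBBBBB
218 BBBBBBBBBBBBBBBBBBBBBBBBBBBBBBBBBBBBB..RRRRRRRRRRRRRRRRRRRRR...BBBBBBBBBBBBBBBBBB
220 BBBBBBBBBBBBBBBBBBBBBBBBBBBBBBBBBBBBBBBBBB.................BBBBBBBBBBBBBBBBBBBBBB
222 BBBBBBBBBBBBBBBBBBBBBBBBBBBBBBBBBBBBBBBBBBBBBBBWWWWWWWWWWWWWWWWWWWWWWWWWWWWWWWWWW
224 BBBBBBBBBBBBBBBBBBBBBBWW.BBBBBBBBBBBBBBBBBBB.WWWWWWWWWWWWWWWWWWWWWWWWWWWWWWWWWWWW
```

```bash
python3 - <<'E'
from h import *
S=cam("scene");b=np.array([388.2,213.7])-proj(S,np.array([.4672,.2497,.075]));print("bias in stand",b)
o=obs();C=cam("wrist",o)
g=cv2.imread("pics/w9.png")
for z in(.080,.085,.09,.095):
    p=onz(C,(261,209),z);print(z,p.round(4),"scene pred",(proj(S,p)+b).round(1),"obs 291.5 215.1")
E
```

```text
bias in stand [-0.95912204  3.49773523]
t 23.225 p [0.5094 0.0448 0.12  ] F [-0.2 -0.1 -0.2]
0.08 [0.5142 0.0412 0.08  ] scene pred [289.1 216.8] obs 291.5 215.1
0.085 [0.5143 0.043  0.085 ] scene pred [290.  215.6] obs 291.5 215.1
0.09 [0.5143 0.0447 0.09  ] scene pred [291.  214.4] obs 291.5 215.1
0.095 [0.5144 0.0465 0.095 ] scene pred [291.9 213.2] obs 291.5 215.1
```

```bash
python3 - <<'E'
from h import *
o=obs();C=cam("wrist",o);w=cv2.imread("pics/w9.png");C2=cam("wrist",np.load("o2.npy",allow_pickle=True).item());w4=cv2.imread("pics/w4.png")
for im,c,u in((w4,C2,258),(w,C,244)):
    g=cv2.cvtColor(im,cv2.COLOR_BGR2GRAY).astype(int);col=g[160:200,u];r=160+int(np.argmax(col>180));print(r,onz(c,(u,r-.5),.055).round(4))
E
```

```text
t 23.225 p [0.5094 0.0448 0.12  ] F [-0.2 -0.1 -0.2]
174 [0.5062 0.0609 0.055 ]
179 [0.5021 0.0621 0.055 ]
```

```bash
python3 -c "
from bench import ctrl
print(ctrl.hand_in())"
```

```text
the job is handed in; nothing more can be done
None
```

I pushed the lock pin fully home and pressed the R-clip through its cross-hole until it snapped round the pin and the grip hit a hard stop, then let go and handed the job in at about 23 s; readings stayed under 15 N, and the clip leans about 0.1 rad towards the press's +x, probably leftover pin roll.

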